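Set the stage lamp to amber and bring up the dimmer

TASK

Set the stage lamp for the next number: first push the arms of its colour wheel round with a fingertip until the amber filter sits centred over the lamp window, then push the orange dimmer pointer round until it points at the white mark. Push gently, do not grip anything, leave both set like that with the hand clear, and leave the tins, tools and other things on the bench where they are.

Things in the scene. Friction and masses are not known exactly. Their poses are not given: they have to be found in the camera images.
- lamp: round black stage lamp lying on its back, fixed to the bench, 200 mm across; flat top 40 mm above the bench. Origin: centre of its underside. Its window lies on its own -x side (local), where a flat white tongue (up to 143 mm from the centre, 6 mm tall, 12 mm wide) also sticks out at the foot.
- wheel_axis (a point): point on the upright axis of the colour wheel, above the lamp's centre, 68 mm above the bench (mid-height of the wheel's arms). The hub is 44 mm across and 88 mm tall above the bench at its cap.
- colour_wheel (a joint): angle of the colour wheel (rad), counter-clockwise from above positive; 0 or any full turn is amber centred over the window. It turns both ways through more than a full turn and stays where it is left (friction 0.12 N m, no spring or clicks). Four arms 90 degrees apart, 125 mm long from the axis, 10 mm wide, sides upright, 58 to 78 mm above the bench, 18 mm clear of the lamp's top.
- amber_filter (a point): centre of the amber (orange-yellow) filter on the colour wheel, 68 mm above the bench. Each arm carries a round filter 50 mm across centred 70 mm from the axis; counter-clockwise from amber: red, blue, green.
- amber_arm_end (a point): a point on the amber arm's finger tab, 115 mm from the axis, 68 mm above the bench. On each arm the outermost 30 mm, outside the filter, is a bare finger tab in the filter's colour.
- lamp_window (a point): centre of the bright white lamp window (34 mm across, in a 44 mm metal rim) in the lamp's top, 70 mm from the wheel axis, 40 mm above the bench
- dimmer: dark blue-black dimmer box fixed to the bench, 120 (x) by 160 (y) mm, flat top 35 mm above the bench. Origin: centre of its underside.
- dimmer_pivot (a point): point on the upright pivot of the dimmer pointer, 60 mm above the bench (mid-height of the pointer arm), at 35 mm along the box's own +x from its centre. The steel hub is 28 mm across, its top 74 mm above the bench.
- dimmer_pointer (a joint): angle of the dimmer pointer (rad), counter-clockwise from above positive, 0 to 1.8 between stops; 1.2 is exactly at the white mark, at 0.9 it points along the box's own -x. Starts between 0 and 0.5; stays where it is left (friction 0.06 N m). The orange arm is 10 mm wide and 62 mm long from the pivot, sides upright, 50 to 70 mm above the bench, 15 mm clear of the box.
- pointer_tip (a point): end of the orange pointer's slim tip (5 mm wide), 76 mm from the pivot, 55 mm above the bench
- white_mark (a point): centre of the white mark (14 by 10 mm, flat) on the dimmer's top, 85 mm from the pivot, 35 mm above the bench; the other marks are small thin grey ticks
- red_tin: bystander, loose: small paint tin with a red label, 68 mm across, 85 mm tall. Origin: centre of its underside
- blue_tin: bystander, loose: small paint tin with a blue label, 60 mm across, 75 mm tall. Origin: centre of its underside
- mug: bystander, loose: white mug, 76 mm across, 90 mm tall. Origin: centre of its underside
- tape_roll: bystander, loose: yellow roll of tape lying flat, 64 mm across, 24 mm tall. Origin: centre of its underside
- glue_bottle: bystander, loose: white glue bottle with orange cap, 38 mm across, 95 mm tall. Origin: centre of its underside
- screwdriver: bystander, loose: screwdriver lying flat, 190 mm long. Origin: on its length, at the underside
- spanner: bystander, loose: steel spanner lying flat, 180 mm long. Origin: on its length, at the underside
Mind the look-alikes: they are no part of the job. Leave any green look-alike of the dimmer alone.

How it is judged (in metres and radians):
On the way, in this order (a step that is already met when the one before it is completed fails the run):
1. the amber filter is brought over the lamp window (horizontal distance between amber_filter and lamp_window below 0.008 m), for 0.2 s.
2. then the dimmer pointer is brought to the white mark, amber still over the window (horizontal distance between amber_filter and lamp_window below 0.008 m and value of joint dimmer_pointer between 1.1 and 1.3 rad), for 0.2 s.
At the end, for the whole second after the job is handed in: The amber filter's centre is within 8 mm of the lamp window's centre seen from above, the dimmer pointer is within 0.1 rad (about 8 mm at the mark) of the white mark, and both are at rest (all of step 2 and velocity of joint colour_wheel between -0.05 and 0.05 rad/s and velocity of joint dimmer_pointer between -0.05 and 0.05 rad/s); the robot touches nothing.
It fails at once if the lamp or its colour wheel is pushed or gripped harder than 20 N (contact force between the fingers and lamp above 20 N).
It fails at once if the dimmer or its pointer is pushed or gripped harder than 20 N (contact force between the fingers and dimmer above 20 N).
It fails at once if a bystander is shifted, lifted or carried more than 30 mm (distance of any of red_tin, blue_tin, mug, tape_roll, glue_bottle, screwdriver, spanner from where it was at the start of the episode above 0.03 m).
It also fails if it takes over 64 s, if anything falls off the work surface, if the arm or the gripper's body presses on something with over 40 N, if the wrist force passes 120 N, or if a joint passes its speed limit or range.

ROBOT

A 6-joint arm with a two-finger parallel gripper is mounted at the origin on the work surface. World frame = base frame: x ahead of the robot, y to its left, z up, the work surface at z = 0. Lengths are in mm, angles in rad, forces in N, time in s.
With the tool pointing down it reaches from about 275 to 1000 mm from the base axis. Payload 8.4 kg.
Tool frame: the origin (TCP) lies on the centre line of the jaws, within the pads' length; the fingertips stand 25 mm ahead of it and the grasp point (between the pads) lies 6 mm ahead of it; z points along the fingers, x is the direction in which the jaws open and shut, and the axes are right-handed (so a half turn about z gives the same grasp; the last joint's range is limited). The gripper opens to 85 mm and grips with 20 to 120 N. Pads are 22 mm wide; open, the fingers measure 114 mm over their backs; the gripper's body (76 mm by 85 mm) begins 54 mm behind the grasp point. The pads swing forward as they close: fully open they stand 13 mm farther back than shut.
Start: joints at [1.253, 0.353, 1.633, -0, 1.155, -0.002], TCP at [194.109, 594.096, 256.281] pointing down, gripper open.
Joint ranges: [-2.63, 2.63], [-0.92, 2.1], [0.06, 2.66], [-1.3, 4.44], [0, 2.69], [-3.02, 3.02]. Speed limits (rad/s): [2.22, 2.22, 2.79, 3.14, 3.14, 3.14].

INTERFACE

Orientations are given as [roll, pitch, yaw] about the fixed x, y, z axes, in that order (R = Rz(yaw) Ry(pitch) Rx(roll)).
In Python, from rig import r gives the robot as it stands. The module is installed in compiled form; this text tells all that it offers.
- The arm moves only by the tool jog_arm, never from a script. Its argument "deltas" is a list of rows, each an object with "gripper": the gripper command: -1 is fully open, 1 is shut, values between are in proportion; "translation": the shift along the world's x, y, z in units of 10 cm (1.0 is 10 cm), a list of three; "dr": the turn, a rotation vector about the world's x, y, z in units of pi/2 rad (1.0 is pi/2 rad), a list of three. In form: [{"gripper": gripper, "translation": [x, y, z], "dr": [wx, wy, wz]}, ...]. A call has 1 to 12 rows; each row shifts and turns the commanded pose from where the row before left it; what a row does not reach is not made up. A row lasts 1/12 s, in which the tool goes at most 41.7 mm and 7.16 degrees, less where a joint would pass 70% of its speed; a pose out of reach is approached as far as the arm can. A call with a number of a shift or a turn outside -1 to 1 is refused whole. A call with a gripper value outside its range is refused whole. The fingers move at their own pace and stop on an object; "squeeze" is the grip in N (left out, the last holds). Time passes only in rows, so rows that do not move let the fingers close. It gives the time, the measured TCP pose, the force and the opening at its end, in the units of the state.
- r.sense(): the state, without advancing time (a new reading comes with each control period).
- r.grab_frame(name): name is "side" or "top" or "wrist"; returns the picture (480x640x3 uint8, blue, green, red); there is no depth.
- r.calibration(name): a dict with "mtx" (3x3 intrinsics, pixels), "world_from_camera" (4x4, takes a point from camera to world coordinates). Camera axes: x right, y down, z forward; pixel columns grow to the right and rows downward; lengths in mm; the calibration is good to about 2 mm. A picture is of the moment at which its call begins: read the wrist's pose just before it. calibration takes no time and is no camera call; for the wrist camera it gives the pose at the moment of the call.
- r.sign_off(): hands the job in, once; it reports no verdict.
The state is a dict: "clock": time; "qpos": joint angles; "qvel": joint speeds; "joint_efforts": joint torques, N m; "eef_pos": TCP position; "tcp_rot": TCP orientation; "contact_force": force on the tool from outside, world axes, zero at the start; "wrist_torque": the same for the moment, N m; "opening": opening from 0.0 (shut) to 1.0 (fully open).
Only numpy, scipy, OpenCV 4.12 (cv2) and the standard library are available. Lean on these libraries where they do the work, as an engineer would, in place of code of your own. Each camera call takes 0.05 s, during which the arm holds its last target. There are 200 camera calls.

## Working session

There is one attempt and no reset: what is moved stays moved. The work goes in short steps, Python scripts to look and compute and a tool call to move; the robot and the scene stay as the last step left them, time stands still between calls to the robot, and variables do not carry over. Pictures are saved under pics/ and viewed, about 8 in all and at most 12, crops included, and the job is handed in when it is done.

Besides the shell and the picture viewer there is one more tool, called after "Emit:" by a JSON object that holds its "name" and its "arguments", one argument or row to a line. jog_arm: Moves the arm, as the interface text tells. Shifts and turns lie within -1 to 1; 1 stands for 10 cm of shift or pi/2 rad of turn. Its arguments: {"type":"object","properties":{"deltas":{"type":"array"},"squeeze":{"type":"number"}},"required":["deltas"]}

```bash
mkdir -p pics; cat > h.py <<'E'
import numpy as np, cv2
from rig import r
def ray(name,u,v,z):
    c=r.calibration(name);K=np.array(c["mtx"]);T=np.array(c["world_from_camera"])
    d=T[:3,:3]@np.linalg.solve(K,[u,v,1.]);o=T[:3,3]
    return (o+d*(z-o[2])/d[2]).round(1)
def proj(name,P):
    c=r.calibration(name);K=np.array(c["mtx"]);T=np.linalg.inv(np.array(c["world_from_camera"]))
    q=K@(T[:3,:3]@np.array(P,float)+T[:3,3]);return (q[:2]/q[2]).round(1)
E
python3 - <<'E'
from h import *
for n in("top","side"):
    cv2.imwrite(f"pics/{n}0.png",r.grab_frame(n)); c=r.calibration(n); print(n,np.array(c["mtx"]).round(1).tolist(),np.array(c["world_from_camera"]).round(3).tolist())
print(r.sense())
E
```

```text
top [[436.4, 0.0, 319.4], [0.0, 436.4, 237.9], [0.0, 0.0, 1.0]] [[0.016, -0.991, 0.136, 371.705], [-1.0, -0.015, 0.005, -68.336], [-0.003, -0.136, -0.991, 1357.631], [0.0, 0.0, 0.0, 1.0]]
side [[535.5, 0.0, 315.2], [0.0, 535.5, 232.0], [0.0, 0.0, 1.0]] [[0.941, -0.211, 0.264, 198.034], [-0.338, -0.584, 0.738, -1091.387], [-0.002, -0.784, -0.621, 929.488], [0.0, 0.0, 0.0, 1.0]]
{'clock': 0.1, 'qpos': array([ 1.25258543e+00,  3.53605657e-01,  1.63405299e+00,  9.09364170e-06,
        1.15519465e+00, -2.42793915e-03]), 'qvel': array([-0.00072024, -0.00041228, -0.00253823, -0.00213624,  0.0007397 ,
       -0.0018018 ]), 'joint_efforts': array([-6.98411768e-04, -6.06355262e+01, -3.42817318e+01, -3.76229241e-05,
        3.99071228e-03,  1.77202014e-05]), 'eef_pos': array([193.99202354, 593.71926415, 255.62291364]), 'tcp_rot': array([-3.14158128e+00,  1.26061969e-03,  1.25500970e+00]), 'contact_force': array([ 0.43378648, -0.10405044, -0.54596514]), 'wrist_torque': array([0.04784632, 0.04066953, 0.02693918]), 'opening': 1.0012091289483163}
```

View pics/top0.png

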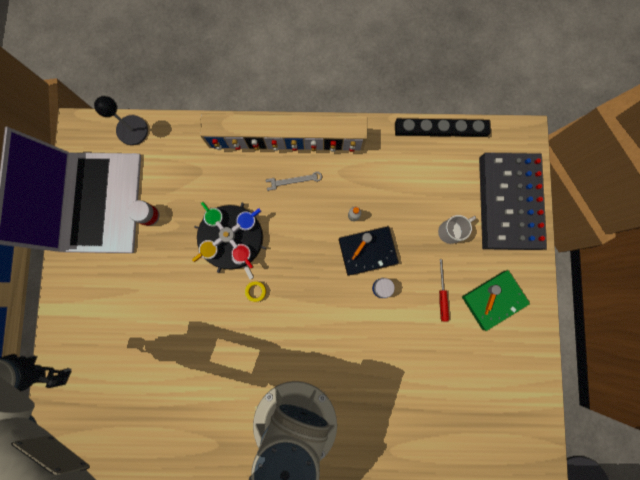

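View pics/side0.png

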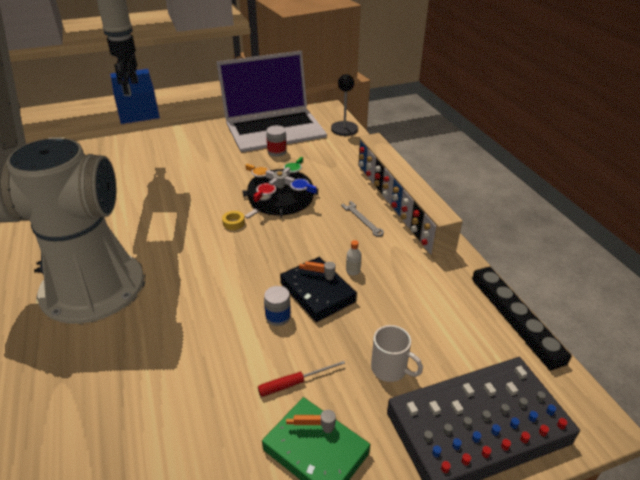

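The top view shows:
- The lamp hub is at about (228,235), with amber at (207,250). The tongue end is near (250,273), so the window is under or beside the red arm.
- The dark dimmer is at (368,250), with its hub at (367,238).
- Look-alike for the dimmer: the green box at (496,300), excluded by colour.
- Orange items to ignore: the glue cap at (354,210) and the green box's pointer at (491,300).

I'm taking one close crop of both.

```bash
python3 - <<'E'
import cv2,numpy as np
a=cv2.imread("pics/top0.png")
c1=cv2.resize(a[195:285,185:275],(540,540),interpolation=cv2.INTER_CUBIC)   # 6x
c2=cv2.resize(a[195:285,330:405][:, :],(450,540),interpolation=cv2.INTER_CUBIC)
c=np.hstack([c1[:, :],c2[:,:]])
c=np.clip(c.astype(float)*1.5,0,255).astype(np.uint8)
cv2.imwrite("pics/c1.png",cv2.resize(c,(790,431)))
E
```

```text
(no output)
```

View pics/c1.png

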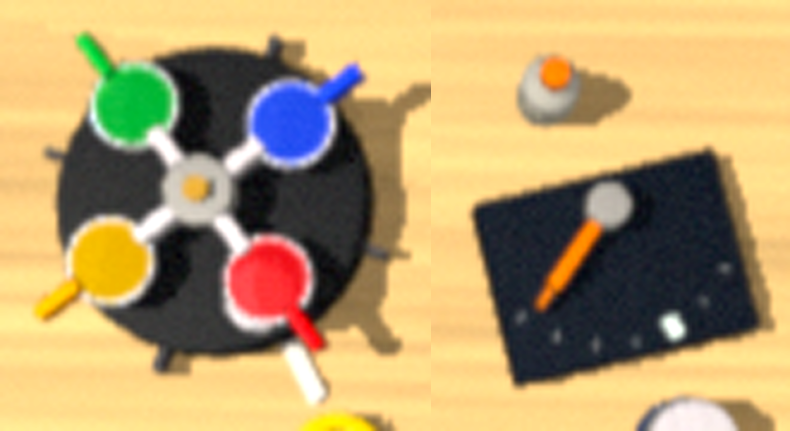

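```bash
cat >> h.py <<'E'
k=990/790/6
def L(x,y,z): return ray("top",185+x*k,195+y*k,z)
def D(x,y,z): return ray("top",330+(x*k*6-540)/6,195+y*k,z)
E
python3 - <<'E'
from h import *
ang=lambda a,b: np.degrees(np.arctan2(*(b-a)[[1,0]])).round(1)
F=dict(green=L(134,103,69),blue=L(291,121,69),red=L(268,281,69),amber=L(110,261,69))
c=np.mean(list(F.values()),0); print("axis from filters",c,"hub cap",L(197,187,88))
for n,p in F.items(): print(n,p,np.linalg.norm(p[:2]-c[:2]).round(1),ang(c,p))
for n,p in dict(green=L(83,40,78),blue=L(360,70,78),red=L(321,346,78),amber=L(40,314,78)).items(): print("end",n,p,np.linalg.norm(p[:2]-c[:2]).round(1),ang(c,p))
t=L(318,398,6);t0=L(292,348,6);print("tongue",t,np.linalg.norm(t[:2]-c[:2]),ang(c,t),t0,ang(c,t0))
x,y=[np.mean(q) for q in ((59,370),(48,355))]; print("disc",L(x,y,40))
h=D(609,205,74);tp=D(541,306,55);m=D(673,326,35)
print("hub",h,"tip",tp,np.linalg.norm((tp-h)[:2]),ang(h,tp),"mark",m,np.linalg.norm((m-h)[:2]),ang(h,m))
C=[D(*q,35) for q in((474,208),(714,150),(757,328),(517,384))];cc=np.mean(C,0);print(C,cc,"sides",[np.linalg.norm((C[i]-C[i-1])[:2]).round(1) for i in range(4)],"-x dir",ang(h,cc),np.linalg.norm((h-cc)[:2]))
for n,u,v,z in(("glue",354,209,95),("bluetin",384,288,75),("tape",256,291,24),("redtin",138,212,85),("spanL",272,186,3),("mug",457,229,90)): print(n,ray("top",u,v,z))
E
```

```text
axis from filters [553.725 214.4    69.   ] hub cap [553.5 212.6  88. ]
green [608.9 258.8  69. ] 70.8 38.8
blue [598.9 159.8  69. ] 70.9 -50.4
red [498.1 170.2  69. ] 71.0 -141.5
amber [509.  268.8  69. ] 70.4 129.4
end green [646.8 290.4  78. ] 120.2 39.2
end blue [630.3 116.4  78. ] 124.4 -52.0
end red [457.7 134.4  78. ] 125.0 -140.2
end amber [474.7 307.8  78. ] 122.3 130.2
tongue [429.  146.5   6. ] 142.00963215570977 -151.4 [461.  164.5   6. ] -151.7
disc [551.3 211.7  40. ]
hub [ 550.6 -203.7   74. ] tip [ 488.9 -163.3   55. ] 73.74991525418862 146.8 mark [ 479.3 -248.4   35. ] 84.15331247194018 -147.9
[array([ 552.8, -121.6,   35. ]), array([ 592.7, -275.1,   35. ]), array([ 478.8, -301.6,   35. ]), array([ 441.1, -149.8,   35. ])] [ 516.35  -212.025   35.   ] sides [np.float64(115.2), np.float64(158.6), np.float64(116.9), np.float64(156.4)] -x dir -166.3 35.247242799969484
glue [ 632.9 -162.5   95. ]
bluetin [ 403.3 -252.7   75. ]
tape [389.5 128.3  24. ]
redtin [616.2 478.4  85. ]
spanL [722.6  92.2   3. ]
mug [ 578.6 -465.7   90. ]
```

Emit:
{"name": "jog_arm", "arguments": {
  "deltas": [
    {"gripper": 1, "translation": [0.165, -0.136, 0], "dr": [0, 0, -0.079]},
    {"gripper": 1, "translation": [0.165, -0.136, 0], "dr": [0, 0, -0.079]},
    {"gripper": 1, "translation": [0.165, -0.136, 0], "dr": [0, 0, -0.079]},
    {"gripper": 1, "translation": [0.165, -0.136, 0], "dr": [0, 0, -0.079]},
    {"gripper": 1, "translation": [0.165, -0.136, 0], "dr": [0, 0, -0.079]},
    {"gripper": 1, "translation": [0.165, -0.136, 0], "dr": [0, 0, -0.079]},
    {"gripper": 1, "translation": [0.165, -0.136, 0], "dr": [0, 0, -0.079]},
    {"gripper": 1, "translation": [0.165, -0.136, 0], "dr": [0, 0, -0.079]},
    {"gripper": 1, "translation": [0.165, -0.136, 0], "dr": [0, 0, -0.079]},
    {"gripper": 1, "translation": [0.165, -0.136, 0], "dr": [0, 0, -0.079]}
  ],
  "squeeze": 20
}}

```text
clock: 0.93
eef_pos: [359.7, 457.2, 256.0]
tcp_rot: [3.141, 0.0, 0.008]
contact_force: [0.9, 0.1, 1.3]
opening: -0.001
```

Emit:
{"name": "jog_arm", "arguments": {
  "deltas": [
    {"gripper": 1, "translation": [0.165, -0.136, 0], "dr": [0, 0, -0.079]},
    {"gripper": 1, "translation": [0.165, -0.136, 0], "dr": [0, 0, -0.079]},
    {"gripper": 1, "translation": [0.165, -0.136, 0], "dr": [0, 0, -0.079]},
    {"gripper": 1, "translation": [0.165, -0.136, 0], "dr": [0, 0, -0.079]},
    {"gripper": 1, "translation": [0.165, -0.136, 0], "dr": [0, 0, -0.079]},
    {"gripper": 1, "translation": [0.165, -0.136, 0], "dr": [0, 0, -0.079]},
    {"gripper": 1, "translation": [0.165, -0.136, 0], "dr": [0, 0, -0.079]},
    {"gripper": 1, "translation": [0.165, -0.136, 0], "dr": [0, 0, -0.079]},
    {"gripper": 1, "translation": [0.165, -0.136, 0], "dr": [0, 0, -0.079]},
    {"gripper": 1, "translation": [0.165, -0.136, 0], "dr": [0, 0, -0.079]},
    {"gripper": 1, "translation": [0, 0, 0], "dr": [0, 0, -0.04]},
    {"gripper": 1, "translation": [0, 0, 0], "dr": [0, 0, 0]}
  ]
}}

```text
clock: 1.93
eef_pos: [524.7, 321.1, 255.8]
tcp_rot: [3.141, -0.0, -1.294]
contact_force: [0.4, -0.3, -0.1]
opening: 0.001
```

Emit:
{"name": "jog_arm", "arguments": {
  "deltas": [
    {"gripper": 1, "translation": [0, 0, -0.2], "dr": [0, 0, 0]},
    {"gripper": 1, "translation": [0, 0, -0.2], "dr": [0, 0, 0]},
    {"gripper": 1, "translation": [0, 0, -0.2], "dr": [0, 0, 0]},
    {"gripper": 1, "translation": [0, 0, -0.2], "dr": [0, 0, 0]},
    {"gripper": 1, "translation": [0, 0, -0.2], "dr": [0, 0, 0]},
    {"gripper": 1, "translation": [0, 0, -0.2], "dr": [0, 0, 0]},
    {"gripper": 1, "translation": [0, 0, -0.2], "dr": [0, 0, 0]},
    {"gripper": 1, "translation": [0, 0, -0.2], "dr": [0, 0, 0]},
    {"gripper": 1, "translation": [0, 0, -0.09], "dr": [0, 0, 0]},
    {"gripper": 1, "translation": [0, 0, 0], "dr": [0, 0, 0]}
  ]
}}

```text
clock: 2.77
eef_pos: [522.3, 321.6, 85.0]
tcp_rot: [3.137, -0.001, -1.287]
contact_force: [-0.3, -0.9, 0.0]
opening: -0.001
```

```bash
cat > arc.py <<'E'
import sys,numpy as np
# arc rows: cx cy r  theta_from theta_to n  (deg); start offset from actual
cx,cy,R,a,b,n=map(float,sys.argv[1:7])
t=np.radians(np.linspace(a,b,int(n)+1)); p=np.c_[cx+R*np.cos(t),cy+R*np.sin(t)]/100
for d in np.diff(p.round(3),axis=0).round(3): print(d.tolist(),end=" ")
print("dr",(b-a)/n/90, p[-1]*100)
E
python3 arc.py 553 213 112 104.7 200 36
python3 - <<'E'
from h import *
c=r.grab_frame("side"); i=c[130:250,210:350]; cv2.imwrite("pics/s1.png",cv2.resize(i,None,fx=5,fy=5,interpolation=3)); print(r.sense()["eef_pos"])
E
```

```text
[-0.05, -0.014] [-0.049, -0.017] [-0.048, -0.018] [-0.047, -0.021] [-0.047, -0.024] [-0.045, -0.025] [-0.044, -0.027] [-0.042, -0.029] [-0.042, -0.032] [-0.039, -0.033] [-0.038, -0.035] [-0.037, -0.037] [-0.035, -0.038] [-0.033, -0.04] [-0.031, -0.041] [-0.029, -0.043] [-0.027, -0.044] [-0.025, -0.045] [-0.023, -0.047] [-0.021, -0.047] [-0.018, -0.048] [-0.017, -0.049] [-0.014, -0.05] [-0.011, -0.051] [-0.01, -0.05] [-0.007, -0.052] [-0.005, -0.051] [-0.002, -0.052] [0.0, -0.052] [0.003, -0.051] [0.005, -0.052] [0.007, -0.051] [0.01, -0.051] [0.012, -0.05] [0.014, -0.05] [0.017, -0.049] dr 0.029413580246913578 [447.75442647 174.69374395]
[523.21049833 322.04859112  86.52748918]
```

View pics/s1.png

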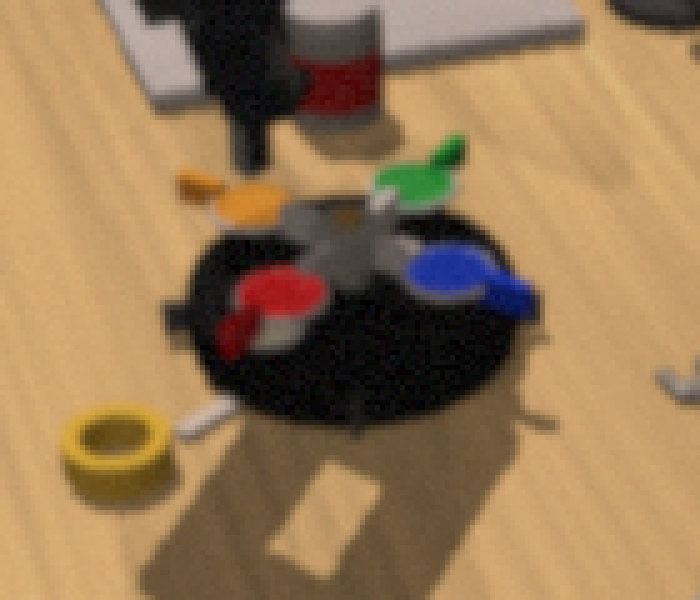

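The tip (crop 250,170) sits between the amber tab (195,185) and the green tab (450,150), clear of both. Now pushing along the arc.

Emit:
{"name": "jog_arm", "arguments": {
  "deltas": [
    {"gripper": 1, "translation": [-0.05, -0.014, 0], "dr": [0, 0, 0.0294]},
    {"gripper": 1, "translation": [-0.049, -0.017, 0], "dr": [0, 0, 0.0294]},
    {"gripper": 1, "translation": [-0.048, -0.018, 0], "dr": [0, 0, 0.0294]},
    {"gripper": 1, "translation": [-0.047, -0.021, 0], "dr": [0, 0, 0.0294]},
    {"gripper": 1, "translation": [-0.047, -0.024, 0], "dr": [0, 0, 0.0294]},
    {"gripper": 1, "translation": [-0.045, -0.025, 0], "dr": [0, 0, 0.0294]},
    {"gripper": 1, "translation": [-0.044, -0.027, 0], "dr": [0, 0, 0.0294]},
    {"gripper": 1, "translation": [-0.042, -0.029, 0], "dr": [0, 0, 0.0294]},
    {"gripper": 1, "translation": [-0.042, -0.032, 0], "dr": [0, 0, 0.0294]},
    {"gripper": 1, "translation": [-0.039, -0.033, 0], "dr": [0, 0, 0.0294]},
    {"gripper": 1, "translation": [-0.038, -0.035, 0], "dr": [0, 0, 0.0294]},
    {"gripper": 1, "translation": [-0.037, -0.037, 0], "dr": [0, 0, 0.0294]}
  ]
}}

```text
clock: 3.82
eef_pos: [472.1, 291.8, 89.1]
tcp_rot: [-3.138, -0.001, -0.732]
contact_force: [0.6, 2.2, -0.4]
opening: 0.0
```

Emit:
{"name": "jog_arm", "arguments": {
  "deltas": [
    {"gripper": 1, "translation": [-0.035, -0.038, 0], "dr": [0, 0, 0.0294]},
    {"gripper": 1, "translation": [-0.033, -0.04, 0], "dr": [0, 0, 0.0294]},
    {"gripper": 1, "translation": [-0.031, -0.041, 0], "dr": [0, 0, 0.0294]},
    {"gripper": 1, "translation": [-0.029, -0.043, 0], "dr": [0, 0, 0.0294]},
    {"gripper": 1, "translation": [-0.027, -0.044, 0], "dr": [0, 0, 0.0294]},
    {"gripper": 1, "translation": [-0.025, -0.045, 0], "dr": [0, 0, 0.0294]},
    {"gripper": 1, "translation": [-0.023, -0.047, 0], "dr": [0, 0, 0.0294]},
    {"gripper": 1, "translation": [-0.021, -0.047, 0], "dr": [0, 0, 0.0294]},
    {"gripper": 1, "translation": [-0.018, -0.048, 0], "dr": [0, 0, 0.0294]},
    {"gripper": 1, "translation": [-0.017, -0.049, 0], "dr": [0, 0, 0.0294]},
    {"gripper": 1, "translation": [-0.014, -0.05, 0], "dr": [0, 0, 0.0294]},
    {"gripper": 1, "translation": [-0.011, -0.051, 0], "dr": [0, 0, 0.0294]}
  ]
}}

```text
clock: 4.82
eef_pos: [443.6, 237.2, 88.9]
tcp_rot: [-3.14, -0.002, -0.178]
contact_force: [-0.4, 1.3, 0.2]
opening: -0.001
```

Emit:
{"name": "jog_arm", "arguments": {
  "deltas": [
    {"gripper": 1, "translation": [-0.01, -0.05, 0], "dr": [0, 0, 0.0294]},
    {"gripper": 1, "translation": [-0.007, -0.052, 0], "dr": [0, 0, 0.0294]},
    {"gripper": 1, "translation": [-0.005, -0.051, 0], "dr": [0, 0, 0.0294]},
    {"gripper": 1, "translation": [-0.002, -0.052, 0], "dr": [0, 0, 0.0294]},
    {"gripper": 1, "translation": [0, -0.052, 0], "dr": [0, 0, 0.0294]},
    {"gripper": 1, "translation": [0.003, -0.051, 0], "dr": [0, 0, 0.0294]},
    {"gripper": 1, "translation": [0.005, -0.052, 0], "dr": [0, 0, 0.0294]},
    {"gripper": 1, "translation": [0.007, -0.051, 0], "dr": [0, 0, 0.0294]},
    {"gripper": 1, "translation": [0.005, -0.025, 0], "dr": [0, 0, 0.0147]},
    {"gripper": 1, "translation": [0, 0, 0], "dr": [0, 0, 0]}
  ]
}}

```text
clock: 5.65
eef_pos: [443.3, 193.1, 88.7]
tcp_rot: [-3.141, -0.002, 0.213]
contact_force: [-0.1, -0.6, -0.9]
opening: 0.002
```

```bash
python3 - <<'E'
from h import *
s=r.sense();a=r.grab_frame("top"); print(s["eef_pos"],s["tcp_rot"],s["contact_force"])
cv2.imwrite("pics/t2.png",a)
c=cv2.resize(a[195:285,185:275],(600,600),interpolation=3); cv2.imwrite("pics/c2.png",np.clip(c*1.5,0,255).astype(np.uint8))
E
```

```text
[443.32674913 193.14491067  88.6829243 ] [-3.14113678e+00 -2.13645998e-03  2.12807583e-01] [-0.10773193 -0.6340892  -0.85413554]
```

View pics/c2.png

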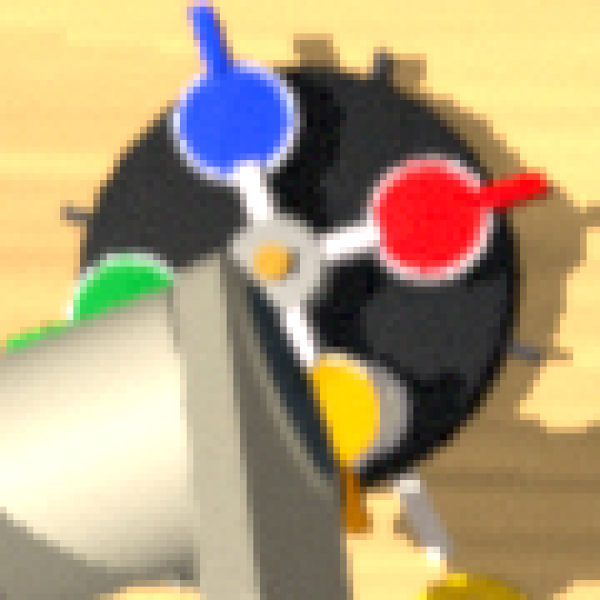

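Amber (340,410) nearly covers the window, whose rim still shows to the right at (395,410). Tongue is at (425,515). I'm measuring the angle from blue (235,121) and red (428,218).

```bash
python3 - <<'E'
from h import *
f=lambda x,y,z: ray("top",185+x*.15,195+y*.15,z)
c=np.array([553.5,213.5]);ang=lambda p:np.degrees(np.arctan2(p[1]-c[1],p[0]-c[0])).round(1)
b=f(235,121,69);d=f(428,218,69);t=f(438,555,6)
print("amber by blue",ang(b)-180+360,"by red",ang(d)-90+360,"tongue",ang(t)+360, t, b,d)
E
python3 arc.py 553.5 213.5 112 190.5 199 6
```

```text
amber by blue 199.9 by red 199.5 tongue 207.4 [428.6 148.7   6. ] [619.5 237.4  69. ] [576.5 148.7  69. ]
[0.005, -0.027] [0.006, -0.027] [0.007, -0.027] [0.007, -0.027] [0.008, -0.026] [0.009, -0.027] dr 0.015740740740740743 [447.60191953 177.0363667 ]
```

Emit:
{"name": "jog_arm", "arguments": {
  "deltas": [
    {"gripper": 1, "translation": [0.005, -0.027, 0], "dr": [0, 0, 0.0157]},
    {"gripper": 1, "translation": [0.006, -0.027, 0], "dr": [0, 0, 0.0157]},
    {"gripper": 1, "translation": [0.007, -0.027, 0], "dr": [0, 0, 0.0157]},
    {"gripper": 1, "translation": [0.007, -0.027, 0], "dr": [0, 0, 0.0157]},
    {"gripper": 1, "translation": [0.008, -0.026, 0], "dr": [0, 0, 0.0157]},
    {"gripper": 1, "translation": [0.009, -0.027, 0], "dr": [0, 0, 0.0157]},
    {"gripper": 1, "translation": [0, 0, 0], "dr": [0, 0, 0]},
    {"gripper": 1, "translation": [0, 0, 0], "dr": [0, 0, 0]}
  ]
}}

```text
clock: 6.37
eef_pos: [447.2, 177.2, 87.9]
tcp_rot: [3.142, -0.001, 0.358]
contact_force: [0.4, -0.1, 0.1]
opening: -0.0
```

Emit:
{"name": "jog_arm", "arguments": {
  "deltas": [
    {"gripper": 1, "translation": [-0.02, 0.1, 0], "dr": [0, 0, 0]},
    {"gripper": 1, "translation": [-0.04, 0.15, 0], "dr": [0, 0, 0]},
    {"gripper": 1, "translation": [-0.04, 0.15, 0.1], "dr": [0, 0, 0]},
    {"gripper": 1, "translation": [-0.2, 0, 0.3], "dr": [0, 0, 0]},
    {"gripper": 1, "translation": [-0.25, 0, 0.3], "dr": [0, 0, 0]},
    {"gripper": 1, "translation": [-0.25, 0, 0.3], "dr": [0, 0, 0]},
    {"gripper": 1, "translation": [-0.1, -0.3, 0.1], "dr": [0, 0, 0]},
    {"gripper": 1, "translation": [0, -0.3, 0.1], "dr": [0, 0, 0]},
    {"gripper": 1, "translation": [0, -0.35, 0], "dr": [0, 0, 0]},
    {"gripper": 1, "translation": [0, -0.35, 0], "dr": [0, 0, 0]},
    {"gripper": 1, "translation": [0, -0.35, 0], "dr": [0, 0, 0]}
  ]
}}

```text
clock: 7.28
eef_pos: [356.6, 51.4, 207.9]
tcp_rot: [3.141, -0.002, 0.36]
contact_force: [-0.3, 0.9, -0.0]
opening: -0.001
```

```bash
python3 - <<'E'
from h import *
s=r.sense();a=r.grab_frame("top"); print(s["eef_pos"],s["tcp_rot"],s["contact_force"])
cv2.imwrite("pics/t3.png",a)
c=cv2.resize(a[195:285,185:275],(600,600),interpolation=3); cv2.imwrite("pics/c3.png",np.clip(c*1.5,0,255).astype(np.uint8))
E
```

```text
[356.56378434  51.39723544 207.93807678] [ 3.14129502e+00 -1.66647689e-03  3.59936966e-01] [-0.32686633  0.93292592 -0.01362802]
```

View pics/c3.png

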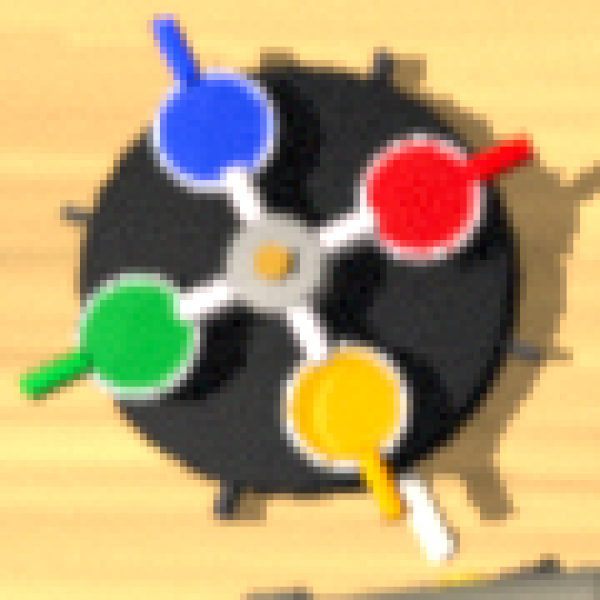

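The wheel is fully visible: amber at (347,405), with the brighter window showing through it, and the tongue end at (438,552). Checking the angles.

```bash
python3 - <<'E'
from h import *
f=lambda x,y,z: ray("top",185+x*.15,195+y*.15,z)
P={n:f(x,y,69) for n,x,y in(("amber",347,405),("red",421,197),("blue",214,129),("green",137,334))}
c=np.mean(list(P.values()),0)[:2];print(c)
ang=lambda p:np.degrees(np.arctan2(p[1]-c[1],p[0]-c[0])).round(1)
for (n,p),o in zip(P.items(),(0,90,180,270)): print(n,p,(ang(p)-o)%360)
for q in((438,553),(425,519),(413,485)): t=f(*q,6);print(t,ang(t)%360)
for A in (207,208.5): 
  w=[c[0]+70*np.cos(np.radians(A)),c[1]+70*np.sin(np.radians(A))]
  for z in(40,68): print(A,z,(proj("top",[*w,z])-[185,195])/.15)
a=cv2.imread("pics/t3.png");i=a[195+45:195+72,185+40:185+65]
cv2.imwrite("pics/c4.png",cv2.resize(np.clip(i*1.4,0,255).astype(np.uint8),None,fx=20,fy=20,interpolation=3))
E
```

```text
[553.9 214.3]
amber [491.8 181.6  69. ] 207.8
red [586.  152.2  69. ] 207.3
blue [615.7 246.7  69. ] 207.7
green [522.1 276.7  69. ] 207.0
[429.5 148.8   6. ] 207.8
[445.1 155.4   6. ] 208.4
[460.8 161.6   6. ] 209.5
207 40 [357.33333333 411.33333333]
207 68 [345.33333333 406.        ]
208.5 40 [360.66666667 410.        ]
208.5 68 [349.33333333 404.        ]
```

View pics/c4.png

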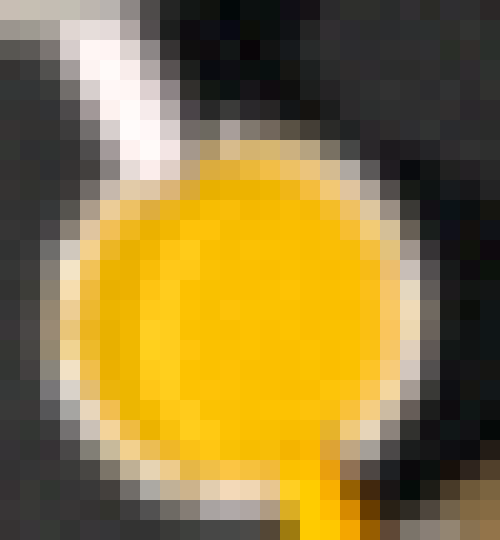

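Amber is at 207.5° against a window direction of about 208.2°, an error of about 1 mm. Next is the dimmer: pivot (550.6,-203.7), pointer at 147°, mark at 211.5°.

Emit:
{"name": "jog_arm", "arguments": {
  "deltas": [
    {"gripper": 1, "translation": [0.155, -0.173, 0], "dr": [0, 0, -0.0756]},
    {"gripper": 1, "translation": [0.155, -0.173, 0], "dr": [0, 0, -0.0756]},
    {"gripper": 1, "translation": [0.155, -0.173, 0], "dr": [0, 0, -0.0756]},
    {"gripper": 1, "translation": [0.155, -0.173, 0], "dr": [0, 0, -0.0756]},
    {"gripper": 1, "translation": [0.155, -0.173, 0], "dr": [0, 0, -0.0756]},
    {"gripper": 1, "translation": [0.155, -0.173, 0], "dr": [0, 0, -0.0756]},
    {"gripper": 1, "translation": [0.155, -0.173, 0], "dr": [0, 0, -0.0756]},
    {"gripper": 1, "translation": [0.155, -0.173, 0], "dr": [0, 0, -0.0756]},
    {"gripper": 1, "translation": [0.155, -0.173, 0], "dr": [0, 0, -0.0756]},
    {"gripper": 1, "translation": [0.155, -0.173, 0], "dr": [0, 0, -0.0756]},
    {"gripper": 1, "translation": [0.155, -0.173, 0], "dr": [0, 0, -0.0756]},
    {"gripper": 1, "translation": [0.155, -0.173, 0], "dr": [0, 0, -0.0756]}
  ]
}}

```text
clock: 8.33
eef_pos: [543.8, -155.7, 207.3]
tcp_rot: [-3.142, 0.0, -1.072]
contact_force: [-0.5, 0.6, -0.3]
opening: -0.002
```

Emit:
{"name": "jog_arm", "arguments": {
  "deltas": [
    {"gripper": 1, "translation": [0, 0, -0.15], "dr": [0, 0, 0]},
    {"gripper": 1, "translation": [0, 0, -0.15], "dr": [0, 0, 0]},
    {"gripper": 1, "translation": [0, 0, -0.15], "dr": [0, 0, 0]},
    {"gripper": 1, "translation": [0, 0, -0.15], "dr": [0, 0, 0]},
    {"gripper": 1, "translation": [0, 0, -0.15], "dr": [0, 0, 0]},
    {"gripper": 1, "translation": [0, 0, -0.15], "dr": [0, 0, 0]},
    {"gripper": 1, "translation": [0, 0, -0.15], "dr": [0, 0, 0]},
    {"gripper": 1, "translation": [0, 0, -0.12], "dr": [0, 0, 0]},
    {"gripper": 1, "translation": [0, 0, -0.1], "dr": [0, 0, 0]},
    {"gripper": 1, "translation": [0, 0, 0], "dr": [0, 0, 0]},
    {"gripper": 1, "translation": [0, 0, 0], "dr": [0, 0, 0]}
  ]
}}

```text
clock: 9.25
eef_pos: [542.7, -155.4, 80.0]
tcp_rot: [3.141, 0.001, -1.066]
contact_force: [-0.0, -0.3, 0.7]
opening: 0.006
```

```bash
python3 - <<'E'
from h import *
s=r.sense(); print(s["eef_pos"],s["tcp_rot"],s["contact_force"])
c=r.grab_frame("side"); i=c[225:335,250:390]; cv2.imwrite("pics/s2.png",cv2.resize(np.clip(i*1.3,0,255).astype(np.uint8),None,fx=5,fy=5,interpolation=3))
f=np.radians(np.linspace(119,207.5,33)); P=np.c_[550.6+45*np.cos(f)+16*np.sin(f),-203.7+45*np.sin(f)-16*np.cos(f)]/100
for d in np.diff(P.round(3),axis=0).round(3): print(d.tolist(),end=" ")
print(P[0],P[-1],88.5/32/90)
E
```

```text
[ 542.67831966 -155.38503451   80.0170349 ] [ 3.14101985e+00  6.16376249e-04 -1.06590266e+00] [-0.00579003 -0.27239764  0.67107377]
[-0.023, -0.004] [-0.022, -0.006] [-0.022, -0.006] [-0.022, -0.008] [-0.022, -0.008] [-0.021, -0.01] [-0.02, -0.01] [-0.02, -0.012] [-0.019, -0.013] [-0.019, -0.013] [-0.018, -0.014] [-0.017, -0.016] [-0.017, -0.016] [-0.016, -0.016] [-0.015, -0.018] [-0.014, -0.018] [-0.013, -0.019] [-0.012, -0.02] [-0.012, -0.02] [-0.01, -0.02] [-0.009, -0.021] [-0.009, -0.022] [-0.007, -0.022] [-0.006, -0.022] [-0.005, -0.022] [-0.004, -0.023] [-0.003, -0.023] [-0.002, -0.023] [-0.001, -0.023] [0.001, -0.023] [0.001, -0.023] [0.003, -0.023] [ 5.42777482 -1.56585159] [ 5.03296535 -2.10286514] 0.030729166666666665
```

View pics/s2.png

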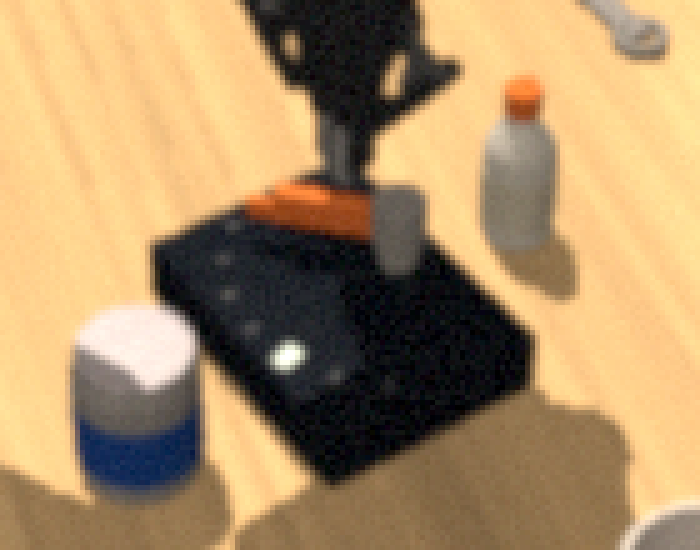

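The tip (345,175) stands behind the orange arm at the hub side, in position and clear of the bottle. Pushing now.

Emit:
{"name": "jog_arm", "arguments": {
  "deltas": [
    {"gripper": 1, "translation": [-0.023, -0.005, 0], "dr": [0, 0, 0.0307]},
    {"gripper": 1, "translation": [-0.022, -0.006, 0], "dr": [0, 0, 0.0307]},
    {"gripper": 1, "translation": [-0.022, -0.006, 0], "dr": [0, 0, 0.0307]},
    {"gripper": 1, "translation": [-0.022, -0.008, 0], "dr": [0, 0, 0.0307]},
    {"gripper": 1, "translation": [-0.022, -0.009, 0], "dr": [0, 0, 0.0307]},
    {"gripper": 1, "translation": [-0.021, -0.01, 0], "dr": [0, 0, 0.0307]},
    {"gripper": 1, "translation": [-0.02, -0.011, 0], "dr": [0, 0, 0.0307]},
    {"gripper": 1, "translation": [-0.02, -0.013, 0], "dr": [0, 0, 0.0307]},
    {"gripper": 1, "translation": [-0.019, -0.014, 0], "dr": [0, 0, 0.0307]},
    {"gripper": 1, "translation": [-0.019, -0.014, 0], "dr": [0, 0, 0.0307]},
    {"gripper": 1, "translation": [-0.018, -0.015, 0], "dr": [0, 0, 0.0307]},
    {"gripper": 1, "translation": [-0.017, -0.016, 0], "dr": [0, 0, 0.0307]}
  ]
}}

```text
clock: 10.3
eef_pos: [518.9, -168.5, 81.4]
tcp_rot: [-3.141, -0.002, -0.485]
contact_force: [-0.3, 1.7, 0.8]
opening: -0.003
```

Emit:
{"name": "jog_arm", "arguments": {
  "deltas": [
    {"gripper": 1, "translation": [-0.017, -0.016, 0], "dr": [0, 0, 0.0307]},
    {"gripper": 1, "translation": [-0.016, -0.016, 0], "dr": [0, 0, 0.0307]},
    {"gripper": 1, "translation": [-0.015, -0.018, 0], "dr": [0, 0, 0.0307]},
    {"gripper": 1, "translation": [-0.014, -0.018, 0], "dr": [0, 0, 0.0307]},
    {"gripper": 1, "translation": [-0.013, -0.019, 0], "dr": [0, 0, 0.0307]},
    {"gripper": 1, "translation": [-0.012, -0.02, 0], "dr": [0, 0, 0.0307]},
    {"gripper": 1, "translation": [-0.012, -0.02, 0], "dr": [0, 0, 0.0307]},
    {"gripper": 1, "translation": [-0.01, -0.02, 0], "dr": [0, 0, 0.0307]},
    {"gripper": 1, "translation": [-0.009, -0.021, 0], "dr": [0, 0, 0.0307]},
    {"gripper": 1, "translation": [-0.009, -0.022, 0], "dr": [0, 0, 0.0307]},
    {"gripper": 1, "translation": [-0.007, -0.022, 0], "dr": [0, 0, 0.0307]},
    {"gripper": 1, "translation": [-0.006, -0.022, 0], "dr": [0, 0, 0.0307]}
  ]
}}

```text
clock: 11.3
eef_pos: [504.6, -191.9, 81.4]
tcp_rot: [3.141, -0.001, 0.093]
contact_force: [-0.5, 1.1, 0.9]
opening: 0.002
```

Emit:
{"name": "jog_arm", "arguments": {
  "deltas": [
    {"gripper": 1, "translation": [-0.005, -0.022, 0], "dr": [0, 0, 0.0307]},
    {"gripper": 1, "translation": [-0.004, -0.023, 0], "dr": [0, 0, 0.0307]},
    {"gripper": 1, "translation": [-0.003, -0.023, 0], "dr": [0, 0, 0.0307]},
    {"gripper": 1, "translation": [-0.002, -0.023, 0], "dr": [0, 0, 0.0307]},
    {"gripper": 1, "translation": [-0.001, -0.023, 0], "dr": [0, 0, 0.0307]},
    {"gripper": 1, "translation": [0.001, -0.023, 0], "dr": [0, 0, 0.0307]},
    {"gripper": 1, "translation": [0, 0, 0], "dr": [0, 0, 0]},
    {"gripper": 1, "translation": [0, 0, 0], "dr": [0, 0, 0]}
  ]
}}

```text
clock: 11.97
eef_pos: [503.4, -205.8, 81.1]
tcp_rot: [3.141, -0.001, 0.379]
contact_force: [0.6, 0.5, -0.1]
opening: 0.0
```

```bash
python3 - <<'E'
from h import *
s=r.sense(); print(s["eef_pos"],s["tcp_rot"],s["contact_force"])
c=r.grab_frame("side");t=r.grab_frame("top")
i=cv2.resize(c[235:325,270:370],(400,360),interpolation=3);j=cv2.resize(t[215:285,330:405],(386,360),interpolation=3)
cv2.imwrite("pics/s3.png",np.clip(np.hstack([i,j])*1.3,0,255).astype(np.uint8))
E
```

```text
[ 503.37661965 -205.77456931   81.09734959] [ 3.14050294e+00 -1.15049563e-03  3.78971235e-01] [ 0.57743752  0.47247773 -0.08364219]
```

View pics/s3.png

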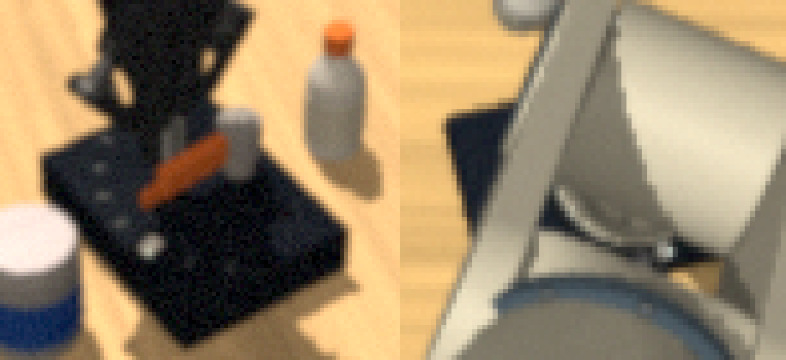

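The side crop shows the pointer tip at (143,205), short of the mark at (150,245). The top view is blocked by the arm. I'm computing the pointer angle from the side view.

```bash
python3 - <<'E'
from h import *
p=np.array([550.6,-203.7])
for u,v,z in((141,200,60),(143,207,55),(150,245,35),(238,120,74)):
    q=ray("side",270+u/4,235+v/4,z);d=q[:2]-p;print(q,np.hypot(*d).round(1),(np.degrees(np.arctan2(d[1],d[0]))%360).round(1))
s=r.sense();d=s["eef_pos"][:2]-p;print(np.hypot(*d),np.degrees(np.arctan2(d[1],d[0]))%360,np.degrees(s["tcp_rot"][2])+180)
f=np.radians(np.linspace(202,211.5,7)); P=np.c_[p[0]+45*np.cos(f)+16*np.sin(f),p[1]+45*np.sin(f)-16*np.cos(f)]/100
print(np.diff(P,axis=0).round(3).tolist(),P[-1])
E
```

```text
[ 479.5 -236.2   60. ] 78.2 204.6
[ 480.3 -237.2   55. ] 77.9 205.5
[ 480.3 -249.    35. ] 83.6 212.8
[ 551.6 -204.9   74. ] 1.6 309.8
47.3612059242784 182.328040384944 201.72975865702193
[[0.001, -0.013], [0.001, -0.013], [0.001, -0.013], [0.002, -0.013], [0.002, -0.013], [0.003, -0.013]] [ 5.03871216 -2.13570193]
```

Emit:
{"name": "jog_arm", "arguments": {
  "deltas": [
    {"gripper": 1, "translation": [0.001, -0.0105, 0], "dr": [0, 0, 0.014]},
    {"gripper": 1, "translation": [0.001, -0.0105, 0], "dr": [0, 0, 0.014]},
    {"gripper": 1, "translation": [0.001, -0.0105, 0], "dr": [0, 0, 0.014]},
    {"gripper": 1, "translation": [0.001, -0.0105, 0], "dr": [0, 0, 0.014]},
    {"gripper": 1, "translation": [0.002, -0.0105, 0], "dr": [0, 0, 0.014]},
    {"gripper": 1, "translation": [0.002, -0.0105, 0], "dr": [0, 0, 0.014]},
    {"gripper": 1, "translation": [0, 0, 0], "dr": [0, 0, 0]},
    {"gripper": 1, "translation": [0, 0, 0], "dr": [0, 0, 0]},
    {"gripper": 1, "translation": [0, 0, 0], "dr": [0, 0, 0]}
  ]
}}

```text
clock: 12.82
eef_pos: [503.7, -211.9, 80.2]
tcp_rot: [3.141, -0.0, 0.512]
contact_force: [0.8, 0.6, -0.8]
opening: 0.005
```

Emit:
{"name": "jog_arm", "arguments": {
  "deltas": [
    {"gripper": 1, "translation": [-0.01, 0.06, 0], "dr": [0, 0, 0]},
    {"gripper": 1, "translation": [-0.02, 0.1, 0], "dr": [0, 0, 0]},
    {"gripper": 1, "translation": [-0.03, 0.1, 0.1], "dr": [0, 0, 0]},
    {"gripper": 1, "translation": [0, 0, 0.3], "dr": [0, 0, 0]},
    {"gripper": 1, "translation": [0, 0, 0.3], "dr": [0, 0, 0]},
    {"gripper": 1, "translation": [0, 0, 0.3], "dr": [0, 0, 0]},
    {"gripper": 1, "translation": [-0.25, 0.25, 0.1], "dr": [0, 0, 0]},
    {"gripper": 1, "translation": [-0.25, 0.25, 0], "dr": [0, 0, 0]},
    {"gripper": 1, "translation": [-0.25, 0.25, 0], "dr": [0, 0, 0]},
    {"gripper": 1, "translation": [-0.2, 0.25, 0], "dr": [0, 0, 0]},
    {"gripper": 1, "translation": [-0.2, 0.25, 0], "dr": [0, 0, 0]},
    {"gripper": 1, "translation": [-0.2, 0.25, 0], "dr": [0, 0, 0]}
  ]
}}

```text
clock: 13.82
eef_pos: [360.7, -34.2, 190.7]
tcp_rot: [3.141, -0.001, 0.513]
contact_force: [0.4, 0.9, -0.2]
opening: -0.004
```

```bash
python3 - <<'E'
from h import *
s=r.sense(); print(s["eef_pos"],s["contact_force"])
t=r.grab_frame("top");cv2.imwrite("pics/t5.png",t)
i=cv2.resize(t[215:285,330:405],(450,420),interpolation=3);j=cv2.resize(t[200:280,195:265],(350,400),interpolation=3)
j=cv2.copyMakeBorder(j,0,20,0,0,0)
cv2.imwrite("pics/c5.png",np.clip(np.hstack([i,j])*1.4,0,255).astype(np.uint8))
E
```

```text
[360.71879026 -34.22783009 190.68956907] [ 0.40222337  0.90011663 -0.24308143]
```

View pics/c5.png

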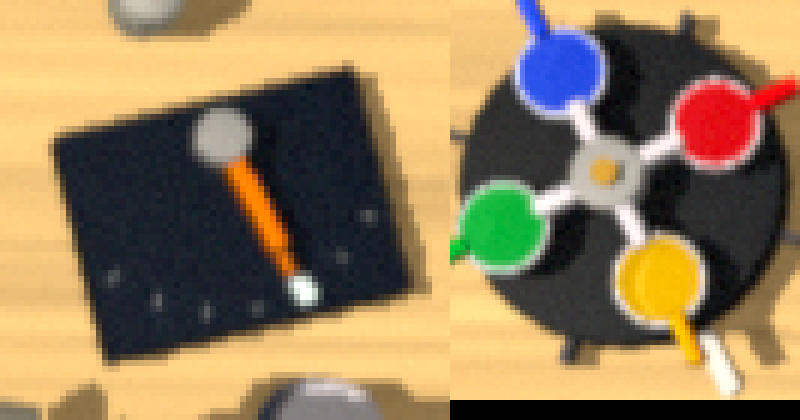

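The pointer tip (293,273) now meets the white mark (304,291), and amber is still over the window. Checking the numbers, including bystander shifts.

```bash
python3 - <<'E'
from h import *
f=lambda x,y,z: ray("top",330+x/6,215+y/6,z)
h=np.array([550.6,-203.7]);a=lambda q:np.degrees(np.arctan2(q[1]-h[1],q[0]-h[0]))%360
for n,q in(("tip",f(293,273,55)),("arm mid",f(262,215,70)),("mark",f(304,291,35)),("hub",f(223,137,74))): print(n,q,a(q).round(1))
A=cv2.imread("pics/top0.png");B=cv2.imread("pics/t5.png")
for n,(u,v) in dict(red_tin=(145,212),blue_tin=(384,288),mug=(457,229),tape=(256,291),glue=(354,212),screwdr=(444,300),spanner=(295,181)).items():
    w=20;(_,c,_,p)=cv2.minMaxLoc(cv2.matchTemplate(B[v-w:v+w,u-w:u+w],A[v-12:v+12,u-12:u+12],cv2.TM_CCOEFF_NORMED));print(n,np.subtract(p,8),round(c,3))
E
```

```text
tip [ 485.3 -240.5   55. ] 209.4
arm mid [ 512.5 -223.3   70. ] 207.2
mark [ 478.  -248.7   35. ] 211.8
hub [ 550.6 -203.6   74. ] 90.0
red_tin [0 0] 1.0
blue_tin [0 0] 0.615
mug [0 0] 0.999
tape [0 0] 0.99
glue [0 0] 0.999
screwdr [0 0] 0.999
spanner [0 0] 0.996
```

```bash
python3 - <<'E'
from h import *
h=np.array([550.6,-203.7])
def run(n,f,g,roi):
    i=cv2.imread(f) if f else r.grab_frame(n); u0,u1,v0,v1=roi; H=cv2.cvtColor(i[v0:v1,u0:u1],cv2.COLOR_BGR2HSV)
    m=cv2.inRange(H,(5,170,100),(18,255,255)); v,u=np.nonzero(m)
    Q=np.array([ray(n,x+u0,y+v0,63)[:2] for x,y in zip(u,v)]); vx,vy,x,y=cv2.fitLine(Q.astype(np.float32),cv2.DIST_L2,0,.01,.01).ravel()
    d=Q.mean(0)-h; print(n,g,len(Q),"line",np.degrees(np.arctan2(vy,vx))%180+180,"centroid",np.degrees(np.arctan2(d[1],d[0]))%360)
run("top","pics/top0.png","start",(340,400,228,275)); run("top","pics/t5.png","now",(340,400,228,275)); run("side",None,"now",(285,345,255,300))
i=r.grab_frame("top")[262:266+2,372:388]
g=cv2.cvtColor(r.grab_frame("top")[255:272,370:390],cv2.COLOR_BGR2GRAY).astype(float);w=np.where(g>110,g,0);v,u=np.mgrid[255:272,370:390]
q=ray("top",(w*u).sum()/w.sum(),(w*v).sum()/w.sum(),35);print("mark",q,np.degrees(np.arctan2(q[1]-h[1],q[0]-h[0]))%360)
E
```

```text
top start 68 line 326.58362 centroid 143.12929217055014
top now 74 line 207.27002 centroid 207.68295963374538
side now 122 line 215.4599 centroid 206.6879349782051
mark [ 464.7 -252.4   35. ] 209.55056147336586
```

The pointer estimates from the top view run from 207° to 209.5°, against about 211.5° for the mark. That is inside tolerance, but there is plenty of time, so I'm nudging it about 3° further.

Emit:
{"name": "jog_arm", "arguments": {
  "deltas": [
    {"gripper": 1, "translation": [0.2, -0.25, 0], "dr": [0, 0, 0]},
    {"gripper": 1, "translation": [0.2, -0.25, 0], "dr": [0, 0, 0]},
    {"gripper": 1, "translation": [0.2, -0.25, 0], "dr": [0, 0, 0]},
    {"gripper": 1, "translation": [0.25, -0.25, 0], "dr": [0, 0, 0]},
    {"gripper": 1, "translation": [0.25, -0.25, 0], "dr": [0, 0, 0]},
    {"gripper": 1, "translation": [0.25, -0.25, -0.1], "dr": [0, 0, 0]},
    {"gripper": 1, "translation": [0, 0, -0.3], "dr": [0, 0, 0]},
    {"gripper": 1, "translation": [0, 0, -0.3], "dr": [0, 0, 0]},
    {"gripper": 1, "translation": [0, 0, -0.3], "dr": [0, 0, 0]},
    {"gripper": 1, "translation": [0.03, -0.1, -0.1], "dr": [0, 0, 0]},
    {"gripper": 1, "translation": [0, 0, 0], "dr": [0, 0, 0]},
    {"gripper": 1, "translation": [0, 0, 0], "dr": [0, 0, 0]}
  ]
}}

```text
clock: 15.02
eef_pos: [501.3, -196.9, 80.7]
tcp_rot: [3.141, -0.0, 0.512]
contact_force: [-0.1, -0.2, 0.4]
opening: 0.002
```

Emit:
{"name": "jog_arm", "arguments": {
  "deltas": [
    {"gripper": 1, "translation": [0.003, -0.0175, 0], "dr": [0, 0, 0.0035]},
    {"gripper": 1, "translation": [0.003, -0.0175, 0], "dr": [0, 0, 0.0035]},
    {"gripper": 1, "translation": [0.003, -0.0175, 0], "dr": [0, 0, 0.0035]},
    {"gripper": 1, "translation": [0.003, -0.0175, 0], "dr": [0, 0, 0.0035]},
    {"gripper": 1, "translation": [0.003, -0.0175, 0], "dr": [0, 0, 0.0035]},
    {"gripper": 1, "translation": [0.003, -0.0175, 0], "dr": [0, 0, 0.0035]},
    {"gripper": 1, "translation": [0.003, -0.0175, 0], "dr": [0, 0, 0.0035]},
    {"gripper": 1, "translation": [0.003, -0.0175, 0], "dr": [0, 0, 0.0035]},
    {"gripper": 1, "translation": [0.003, -0.0175, 0], "dr": [0, 0, 0.0035]},
    {"gripper": 1, "translation": [0.003, -0.0175, 0], "dr": [0, 0, 0.0035]},
    {"gripper": 1, "translation": [0, 0, 0], "dr": [0, 0, 0]},
    {"gripper": 1, "translation": [0, 0, 0], "dr": [0, 0, 0]}
  ]
}}

```text
clock: 16.02
eef_pos: [503.6, -213.4, 80.2]
tcp_rot: [-3.142, 0.0, 0.568]
contact_force: [0.1, -0.2, -0.7]
opening: 0.003
```

Emit:
{"name": "jog_arm", "arguments": {
  "deltas": [
    {"gripper": 1, "translation": [-0.01, 0.06, 0], "dr": [0, 0, 0]},
    {"gripper": 1, "translation": [-0.02, 0.1, 0], "dr": [0, 0, 0]},
    {"gripper": 1, "translation": [-0.03, 0.1, 0.1], "dr": [0, 0, 0]},
    {"gripper": 1, "translation": [0, 0, 0.3], "dr": [0, 0, 0]},
    {"gripper": 1, "translation": [0, 0, 0.3], "dr": [0, 0, 0]},
    {"gripper": 1, "translation": [0, 0, 0.3], "dr": [0, 0, 0]},
    {"gripper": 1, "translation": [-0.25, 0.25, 0.1], "dr": [0, 0, 0]},
    {"gripper": 1, "translation": [-0.25, 0.25, 0], "dr": [0, 0, 0]},
    {"gripper": 1, "translation": [-0.25, 0.25, 0], "dr": [0, 0, 0]},
    {"gripper": 1, "translation": [-0.2, 0.3, 0], "dr": [0, 0, 0]},
    {"gripper": 1, "translation": [-0.2, 0.3, 0], "dr": [0, 0, 0]},
    {"gripper": 1, "translation": [0, 0, 0], "dr": [0, 0, 0]}
  ]
}}

```text
clock: 17.02
eef_pos: [377.3, -48.2, 190.0]
tcp_rot: [-3.138, 0.002, 0.57]
contact_force: [-0.2, -0.4, 0.2]
opening: 0.001
```

```bash
python3 - <<'E'
from h import *
t=r.grab_frame("top");cv2.imwrite("pics/t6.png",t)
h=np.array([550.6,-203.7]);u0,u1,v0,v1=340,400,228,275
H=cv2.cvtColor(t[v0:v1,u0:u1],cv2.COLOR_BGR2HSV);v,u=np.nonzero(cv2.inRange(H,(5,170,100),(18,255,255)))
Q=np.array([ray("top",x+u0,y+v0,63)[:2] for x,y in zip(u,v)]);l=cv2.fitLine(Q.astype(np.float32),cv2.DIST_L2,0,.01,.01).ravel();d=Q.mean(0)-h
print(np.degrees(np.arctan2(l[1],l[0]))%180+180,np.degrees(np.arctan2(d[1],d[0]))%360, r.sense()["eef_pos"])
i=cv2.resize(t[215:285,330:405],(450,420),interpolation=3);j=cv2.resize(t[200:280,195:265],(350,400),interpolation=3)
j=cv2.copyMakeBorder(j,0,20,0,0,0)
cv2.imwrite("pics/c6.png",np.clip(np.hstack([i,j])*1.4,0,255).astype(np.uint8))
E
```

```text
208.42381 209.37527344446818 [379.89449525 -49.78127251 190.57390971]
```

View pics/c6.png

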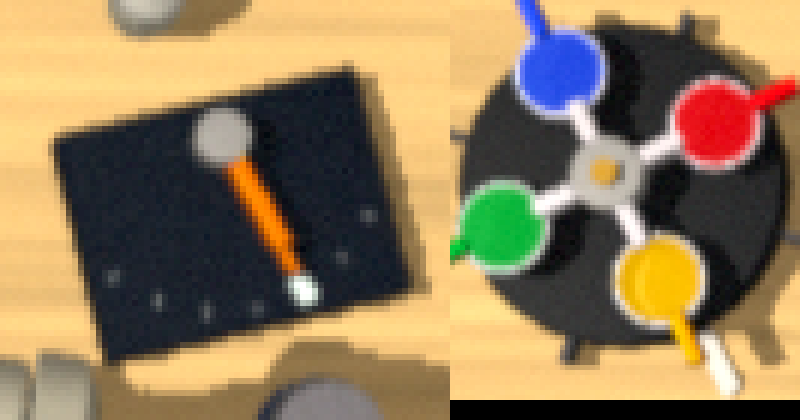

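The pointer tip (296,272) runs into the mark (304,291), at about 210° against 211–212°. Amber is unchanged and the hand is clear, so I'm handing in.

```bash
python3 -c "
from rig import r
print(r.sign_off(), r.sense()['clock'])"
```

```text
the job is handed in; nothing more can be done
the job is handed in; nothing more can be done
```

I handed the job in at about 17 s of the 64 s: the amber filter sits over the lamp window and the dimmer pointer is at the white mark. `sign_off` reports no verdict, so these results rest on my own measurements.

- **Colour wheel:** I pushed the amber arm round counter-clockwise with the shut fingertips. It measured 207.5° against a window direction of about 208.2°, which is roughly 1 mm off (8 mm allowed). It looked unchanged in the last picture.
- **Dimmer:** I pushed the pointer round, then nudged it once more because the first result looked slightly short. The last readings disagree by about 1° (208.4° by line fit, 209.4° by centroid; about 210° by eye), against 211–212° for the mark. That puts it short by roughly 1–3.5° (5.7° allowed).
- **Forces and hand:** The wrist force readings, one at the end of each move, stayed under about 3 N. The hand ended clear at about 190 mm up.
- **Bystanders:** The image check, made before the nudge, showed no shift of any of them. The blue tin's match was weaker (0.62) because the arm or its shadow partly covered it. I did not repeat that check after the nudge.

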